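Press the ejector pads of a cutting die level

ROBOT

A 7-joint arm with a two-finger parallel gripper is mounted at the origin on the work surface. World frame = base frame: x ahead of the robot, y to its left, z up, the work surface at z = 0. Lengths are in m, angles in rad, forces in N, time in s.
With the tool pointing down it reaches from about 0.4 to 0.875 m from the base axis. Payload 4.4 kg.
Tool frame: the origin (TCP) lies between the finger pads; the fingertips stand tip_extent ahead of it and the grasp point (between the pads) lies 3 mm ahead of it (tip_extent is the distance from the TCP to the fingertips, in m); y points along the fingers, z is the direction in which the jaws open and shut, and the axes are right-handed (so a half turn about y gives the same grasp; the last joint's range is limited). The gripper opens to 85 mm and grips with 20 to 120 N. Pads are 22 mm wide; open, the fingers measure 114 mm over their backs; the gripper's body (76 mm by 85 mm) begins 54 mm behind the grasp point. The pads swing forward as they close: fully open they stand 13 mm farther back than shut.
Start: joints at [-1.357, 0.628, 0.038, 1.517, -0.027, 0.996, -0.02], TCP at [0.179, 0.625, 0.253] pointing down, gripper open.
Joint ranges: [-3.06, 3.06], [-0.37, 2.12], [-1.25, 1.32], [0.18, 2.47], [-1.1, 4.24], [0.23, 1.98], [-2.94, 2.94]. Speed limits (rad/s): [2.57, 2.57, 3.14, 3.14, 3.14, 3.14, 3.14].

INTERFACE

Orientations are given as a unit quaternion [w, x, y, z].
In Python, from bench import observe, camera, job_done, tip_extent gives the robot as it stands.
- The arm moves only by the tool step_arm, never from a script. Its argument "series" is a list of rows, each a list of 2 entries, a list of its own where there are three numbers: the shift along the tool's x, y, z in mm, then the turn, a rotation vector about the tool's x, y, z in rad. A call has 1 to 20 rows; each row shifts and turns the pose as measured when the row begins, along the tool's axes as they then stand; what a row does not reach is not made up. A row lasts 1/8 s, in which the tool goes at most 62.5 mm and 10.7 degrees, less where a joint would pass 70% of its speed; a pose out of reach is approached as far as the arm can. A call with a gripper value outside its range is refused whole. "jaw" is the finger opening in mm, from 0 to 85.4, set as the call begins (left out, the last holds). The fingers move at their own pace and stop on an object; "newtons" is the grip in N (left out, the last holds). Time passes only in rows, so rows that do not move let the fingers close. It gives the time, the measured TCP pose, the force and the opening at its end, in the units of the state.
- observe(): the state, without advancing time (a new reading comes with each control period).
- camera(name): name is "side" or "top"; returns a dict with "img" (420x560x3 uint8, red, green, blue), "range_z" (420x560 float32, m along the optical axis (not along the pixel's ray), 0 where there is no reading), "K" (3x3 intrinsics, pixels), "eye" and "attitude" of the camera in the world. Camera axes: x right, y up, looking along -z (the intrinsics and any distortion apply to the point x, -y, -z); pixel columns grow to the right and rows downward; lengths in m; the calibration is good to about 2 mm. A picture is of the moment at which its call begins.
- job_done(): hands the job in, once; it reports no verdict.
The state is a dict: "clock": time; "joint_pos": joint angles; "joint_vel": joint speeds; "tau": joint torques, N m; "position": TCP position; "eef_rot": TCP orientation; "wrist_force": force on the tool from outside, world axes, zero at the start; "torque": the same for the moment, N m; "finger_gap": finger opening in m.
Only numpy, scipy, OpenCV 4.12 (cv2) and the standard library are available. Lean on these libraries where they do the work, as an engineer would, in place of code of your own. Each camera call takes 0.05 s, during which the arm holds its last target. There are 200 camera calls.

TASK

The six rubber ejector pads of the cutting die have risen above its blade: with the shut fingertips, run along the curved row from the square end (with the hanging loop) to the rounded end, pressing each pad in turn lightly down until its top is level with the blade's edge. Keep off the sharp blade, do not lift or shift the die, and leave the other things on the bench alone.

Things in the scene. Friction and masses are not known exactly. Their poses are not given: they have to be found in the camera images.
- die: loose steel-rule cutting die lying blade up on the bench: plywood board 280 x 130 x 18 mm, about 1.6 kg. Origin: centre of the board's underside; x along its length from the square end of the blade outline to the rounded end, y across towards the bulging side of the curve, z up. A steel wire hanging loop sticks out of the board 31 mm at the square end (-x)
- blade: the upright steel blade, 2 mm thick, fixed in the board, a closed curved band outline round the row of pads: its sharp edge stands 8 mm above the board's top, so 26 mm above the board's underside. It runs parallel to the row, 32 mm from the pads' centre line on both sides, 36 mm past pad 1's centre at the square end and 40 mm past pad 6's at the rounded end. Not to be touched. Origin in the board's top face above the die's origin, same axes
- pad1_top (a point): centre of the top of rubber pad 1 (pads are counted from the square end with the hanging loop; pad 6 is at the rounded end). Six alike black pads, each 30 mm along the row, 16 mm wide, flat top 6 mm long with 27 degree ramps falling 6 mm to both ends; centres 32 mm apart along an arc of 180 mm radius in the board's plane. x along the row, z up; the point sinks with the pad
- pad2_top (a point): centre of the top of rubber pad 2; as pad 1
- pad3_top (a point): centre of the top of rubber pad 3; as pad 1
- pad4_top (a point): centre of the top of rubber pad 4; as pad 1
- pad5_top (a point): centre of the top of rubber pad 5; as pad 1
- pad6_top (a point): centre of the top of rubber pad 6; as pad 1
- pad1 (a joint): how far pad 1 is pressed down, m. 0: fully risen, top 30 mm above the board's underside (4 mm above the blade's edge); 0.004: top level with the blade's edge; 0.006: bottom stop. Moves straight down against about 1.5 N of plain friction and stays where it is left; starts at 0 to 0.001
- pad2 (a joint): how far pad 2 is pressed down, m; as pad 1
- pad3 (a joint): how far pad 3 is pressed down, m; as pad 1
- pad4 (a joint): how far pad 4 is pressed down, m; as pad 1
- pad5 (a joint): how far pad 5 is pressed down, m; as pad 1
- pad6 (a joint): how far pad 6 is pressed down, m; as pad 1
- setter: small upright brass cylinder, 22 mm across, 24 mm tall, standing on the die's board in the hollow side of the curve; origin centre of its underside; leave alone
- weight: dark steel cylinder, 40 mm across, 40 mm tall, standing on the bench beside the die's bulging side; origin centre of its underside; leave alone
- jar: small capped jar, 44 mm across, 55 mm tall, on the bench beside the die's hollow side; origin centre of its underside; leave alone
- mallet: hammer lying on the bench to the right; leave alone
- mug: white mug, 85 mm tall, on the bench to the left; leave alone
- awl: screwdriver-like hand tool lying on the bench to the right; leave alone
- spool: empty wooden spool, 56 mm across, 60 mm tall, on the bench to the left; leave alone

How it is judged:
On the way, in this order (a step that is already met when the one before it is completed fails the run):
1. pad 1 is level (value of joint pad1 above 0.0025 m), for 0.1 s.
2. pads 1 to 3 are level (value of joint each of pad1, pad2, pad3 above 0.0025 m), for 0.1 s.
3. all six pads are level (all of step 2 and value of joint each of pad4, pad5, pad6 above 0.0025 m), for 0.1 s.
At the end, for the whole second after the job is handed in: all six pads stand pressed to the blade's edge or just below (no more than 1.5 mm above it; the stop lies 2 mm below it), and the die lies flat and still within 15 mm of where it was (all of step 3 and distance of die from where it was at the start of the episode below 0.015 m and angle between die's own z axis and vertical below 0.03 rad and linear speed of die below 0.01 m/s); the robot touches nothing.
It fails at once if a pad was pressed level before the pad two places earlier in the row ((value of joint pad3 above 0.0025 m and not (value of joint pad1 above 0.0025 m)) or (value of joint pad4 above 0.0025 m and not (value of joint pad2 above 0.0025 m)) or (value of joint pad5 above 0.0025 m and not (value of joint pad3 above 0.0025 m)) or (value of joint pad6 above 0.0025 m and not (value of joint pad4 above 0.0025 m))).
It fails at once if the blade was touched (over 2 N) (contact force between any of the arm, the fingers and blade above 2 N).
It fails at once if the die was pressed hard (over 30 N) (contact force between the fingers and die above 30 N).
It fails at once if the die was lifted 8 mm, tipped or shifted over 20 mm (height (world z) of die above 0.008 m or angle between die's own z axis and vertical above 0.1 rad or distance of die from where it was at the start of the episode above 0.02 m).
It fails at once if another thing was moved over 20 mm (distance of any of setter, weight, jar, mallet, mug, awl, spool from where it was at the start of the episode above 0.02 m).
It also fails if it takes over 40 s, if anything falls off the work surface, if the arm or the gripper's body presses on something with over 40 N, if the wrist force passes 120 N, or if a joint passes its speed limit or range.

## Working session

There is one attempt and no reset: what is moved stays moved. The work goes in short steps, Python scripts to look and compute and a tool call to move; the robot and the scene stay as the last step left them, time stands still between calls to the robot, and variables do not carry over. Pictures are saved under pics/ and viewed, about 8 in all and at most 12, crops included, and the job is handed in when it is done.

Besides the shell and the picture viewer there is one more tool, called after "Call:" as name([rows], argument=value, ...), one row to a line, values as JSON. step_arm: Moves the arm, as the interface text tells. Its arguments: {"type":"object","properties":{"series":{"type":"array","items":{"type":"array"}},"jaw":{"type":"number"},"newtons":{"type":"number"}},"required":["series"]}

```bash
ls; mkdir -p pics; cat > h.py <<'E'
import numpy as np, cv2
from bench import observe, camera, job_done, tip_extent
from scipy.spatial.transform import Rotation as R
def Rm(q): q=np.asarray(q,float); return R.from_quat([q[1],q[2],q[3],q[0]]).as_matrix() if q.shape==(4,) else q
def save(n,c): cv2.imwrite(f'pics/{n}.png',c['img'][:,:,::-1])
def ray(c,uv):
    uv=np.atleast_2d(uv); K=c['K']
    d=np.c_[(uv[:,0]-K[0,2])/K[0,0],-(uv[:,1]-K[1,2])/K[1,1],-np.ones(len(uv))]
    return d@Rm(c['attitude']).T
def onplane(c,uv,z):
    d=ray(c,uv); e=np.array(c['eye']); return e+d*((z-e[2])/d[:,2])[:,None]
def depthpt(c,uv):
    uv=np.atleast_2d(uv).astype(int); return np.array(c['eye'])+ray(c,uv)*c['range_z'][uv[:,1],uv[:,0]][:,None]
E
python3 - <<'E'
from h import *
import pickle
s=observe(); print(s); print(tip_extent)
for n in('top','side'):
    c=camera(n); save(n,c); pickle.dump(c,open(n+'.pkl','wb')); print(n,c['K'],c['eye'],c['attitude'],[k for k in c])
E
```

```text
pics
{'clock': 0.0, 'joint_pos': array([-1.35676559,  0.62933518,  0.0384262 ,  1.51839962, -0.02700763,
        0.99632338, -0.02000606]), 'joint_vel': array([-0.00066392,  0.00082669,  0.00042952,  0.00152955, -0.0010278 ,
       -0.00035618,  0.00050691]), 'tau': array([ 7.68112259e-04, -5.63413203e+01,  1.22631602e+00, -1.93444204e+01,
        1.10039275e-02,  1.03064929e-02,  9.46803084e-06]), 'position': array([0.17931936, 0.62414303, 0.25238576]), 'eef_rot': array([-0.69951402,  0.70087909, -0.09870436,  0.09851953]), 'wrist_force': array([ 0.40707325, -0.52667779,  0.6765766 ]), 'torque': array([ 0.0268095 , -0.02446366,  0.00841976]), 'finger_gap': 0.08531808789135356}
0.022
top [[518.80108854   0.         270.27409531]
 [  0.         518.80108854 210.50982897]
 [  0.           0.           1.        ]] [ 0.38638062 -0.01407531  1.50423957] [-0.70653192 -0.02862218  0.02692028  0.70658949] ['img', 'range_z', 'K', 'eye', 'attitude']
side [[396.69719632   0.         281.43521225]
 [  0.         396.69719632 209.46126301]
 [  0.           0.           1.        ]] [ 0.41657923 -0.85666233  0.6900132 ] [ 0.89114554  0.45018393 -0.02517974 -0.05059677] ['img', 'range_z', 'K', 'eye', 'attitude']
```

View pics/top.png

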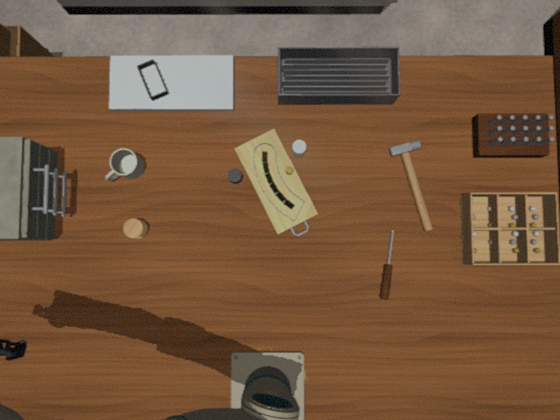

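View pics/side.png

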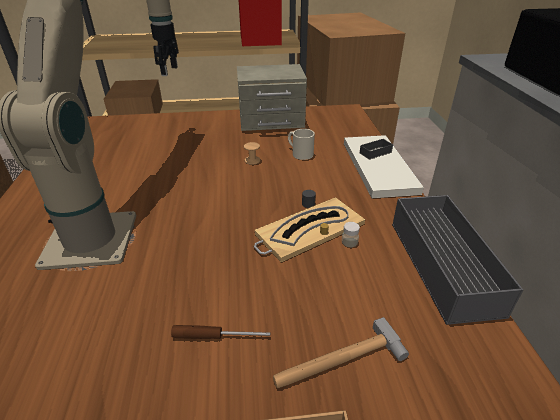

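The top view shows the die at about (276,182). Its loop and square end are near (300,230) and the rounded end is at (262,150). The black pads run from (292,206) to (265,155). The weight is at (235,176), the jar at (299,147) and the setter at (289,170). The side view agrees. Next I measure.

```bash
python3 - <<'E'
from h import *
import pickle
T=pickle.load(open('top.pkl','rb')); S=pickle.load(open('side.pkl','rb'))
def board(c,roi):
    hsv=cv2.cvtColor(c['img'],cv2.COLOR_RGB2HSV); m=np.zeros(hsv.shape[:2],np.uint8); x0,y0,x1,y1=roi
    w=cv2.inRange(hsv,(18,50,110),(35,255,255))
    m[y0:y1,x0:x1]=w[y0:y1,x0:x1]; return m
for n,c,roi,k in(('top',T,(225,120,330,245),5),('side',S,(245,190,375,265),4)):
    m=board(c,roi); n_,lab,st,_=cv2.connectedComponentsWithStats(m)
    pts=cv2.findNonZero(m)
    hull=cv2.convexHull(pts)
    gray=c['img'].max(2)
    inside=np.zeros_like(m); cv2.fillConvexPoly(inside,hull,255); inside=cv2.erode(inside,np.ones((5,5)))
    b=((gray<45)&(inside>0)).astype(np.uint8)
    nn,l,s,ct=cv2.connectedComponentsWithStats(b)
    print(n,'blobs',[(s[i].tolist(),ct[i].round(1).tolist()) for i in range(1,nn) if s[i][4]>5])
    if n=='top':
        P=onplane(c,hull[:,0,:].astype(float),0.018)[:,:2]
        r=cv2.minAreaRect((P*1000).astype(np.float32)); print('rect',r, cv2.boxPoints(r))
        print('bench z',depthpt(c,[[200,260],[340,150]])[:,2],'board z',depthpt(c,[[257,140],[245,150],[300,190],[270,215]])[:,2])
    x0,y0,x1,y1=roi; crop=c['img'][y0:y1,x0:x1,::-1]; cv2.imwrite(f'pics/{n}_crop.png',cv2.resize(crop,None,fx=k+1,fy=k+1,interpolation=cv2.INTER_CUBIC)[:600,:800])
E
```

```text
top blobs [([264, 164, 4, 8, 17], [265.6, 168.0]), ([266, 174, 6, 9, 26], [268.7, 177.9]), ([271, 184, 7, 8, 27], [273.8, 187.7]), ([277, 193, 8, 8, 30], [280.3, 196.3]), ([285, 201, 8, 7, 28], [288.4, 203.9])]
rect ((593.1006469726562, -31.746292114257812), (282.01177978515625, 146.54324340820312), 26.538768768310547) [[ 434.21426   -29.19703 ]
 [ 499.69022  -160.29935 ]
 [ 751.98706   -34.295555]
 [ 686.5111     96.80676 ]]
bench z [-0.00228686 -0.00346526] board z [0.02149377 0.02142225 0.02497127 0.01500759]
side blobs [([283, 211, 56, 28, 340], [308.3, 221.6])]
```

View pics/top_crop.png

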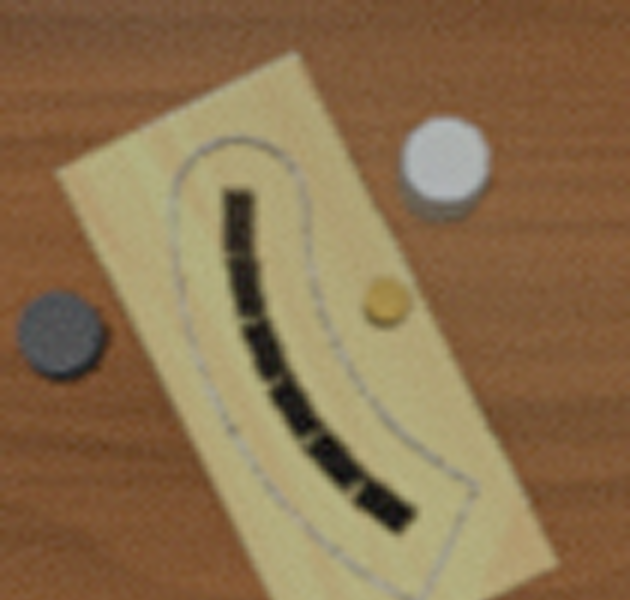

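View pics/side_crop.png

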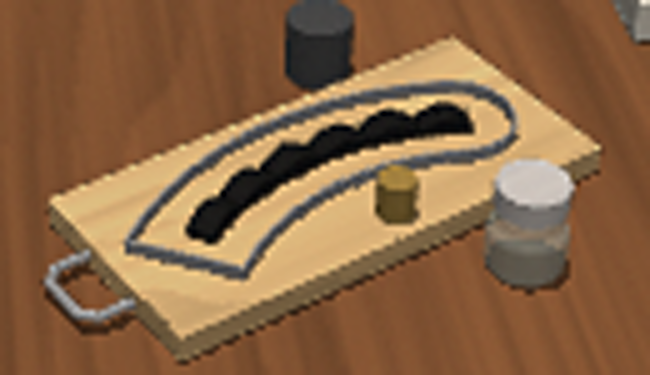

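The top crop shows six black pads, running from (388,508) at the square end to (238,220) at the rounded end, inside the blade outline and clear of the setter. The side crop confirms they stand proud. Next I measure the pad centres at sub-pixel level in both views.

```bash
cat > pads.py <<'E'
from h import *
from scipy.optimize import least_squares
def pads(c,roi,z,thr=85,k=8):
    x0,y0,x1,y1=roi; g=c['img'][y0:y1,x0:x1].max(2)
    G=cv2.resize(g,None,fx=k,fy=k,interpolation=cv2.INTER_CUBIC)
    m=(G<thr).astype(np.uint8); n,l,s,_=cv2.connectedComponentsWithStats(m)
    m=np.isin(l,[i for i in range(1,n) if s[i][4]>k*k*5])
    v,u=np.nonzero(m); uv=np.c_[(u+.5)/k-.5+x0,(v+.5)/k-.5+y0]
    P=onplane(c,uv,z)[:,:2]
    f=least_squares(lambda p:np.hypot(*(P-p).T)-.18,P.mean(0)+[.15,-.1]).x  # arc centre, hollow side
    rad=np.hypot(*(P-f).T); a=np.unwrap(np.arctan2(*(P-f).T[::-1]))
    a0,a1=np.percentile(a,[.5,99.5]); mid=(a0+a1)/2
    return f,P,rad,a,(a0,a1)
E
python3 - <<'E'
from pads import *
import pickle
T=pickle.load(open('top.pkl','rb')); S=pickle.load(open('side.pkl','rb'))
for thr in(60,75,90):
    f,P,rad,a,(a0,a1)=pads(T,(255,145,300,215),.027,thr)
    mid=(a0+a1)/2; th=mid+(np.arange(6)-2.5)*.032/.18
    C=f+.18*np.c_[np.cos(th),np.sin(th)]
    print(thr,f.round(4),len(P),'len',(a1-a0)*.18,'wid',np.percentile(rad,[2,98])); print(C.round(4).tolist(),np.degrees(th).round(1))
g=T['img'].max(2).astype(np.uint8)
print(g[145:215:1,255:300][::6,::2])
# check: project pad tops into the side view
Rr=Rm(S['attitude']);K=S['K']
X=(np.c_[C,np.full(6,.0295)]-S['eye'])@Rr; print('side px',np.c_[K[0,2]+K[0,0]*X[:,0]/-X[:,2],K[1,2]+K[1,1]*X[:,1]/X[:,2]].round(1).tolist())
s=observe(); print(Rm(s['eef_rot']).round(3))
E
```

```text
60 [ 0.6639 -0.173 ] 12390 len 0.18167390534168154 wid [0.17483109 0.18530723]
[[0.6594, 0.0069], [0.6276, 0.0033], [0.597, -0.0059], [0.5685, -0.0204], [0.543, -0.0397], [0.5213, -0.0631]] [ 91.5 101.6 111.8 122.  132.2 142.4]
75 [ 0.6641 -0.173 ] 15250 len 0.18300603172187124 wid [0.17435692 0.18589915]
[[0.6595, 0.0069], [0.6278, 0.0033], [0.5971, -0.0059], [0.5687, -0.0204], [0.5432, -0.0396], [0.5215, -0.0631]] [ 91.5 101.6 111.8 122.  132.2 142.4]
90 [ 0.6641 -0.173 ] 17605 len 0.1842359216050645 wid [0.17383435 0.18637084]
[[0.6596, 0.0069], [0.6279, 0.0033], [0.5973, -0.0059], [0.5688, -0.0203], [0.5433, -0.0396], [0.5216, -0.063]] [ 91.4 101.6 111.8 122.  132.2 142.3]
[[172 154 142 168 174 175 171 156 136 166 172 170 173 172 126 133 128 128
  125 175 176 176 174]
 [168 175 175 164 129 129 160 178 175 174 156 174 172 172 173 156 132 131
  115 114 172 180 183]
 [175 177 178 160  49  43 131 180 175 177 159 170 174 173 175 174 174 137
  123 127 122 116 116]
 [175 178 177 169  77  53  94 170 174 177 172 172 175 174 176 175 173 174
  164 127 129 128 131]
 [159 176 175 180 144  42 
[... 228 characters left out ...]
3 179 177 176
  177 176 175 172 177]
 [177 177 176 161 179 175 180 168  61  32  41 148 178 178 177 177 150 176
  177 178 175 177 178]
 [116 155 179 178 170 171 178 178 179 168 114  65  15 101 178 179 178 180
  168 147 174 177 179]
 [111 114 121 175 178 181 170 167 177 179 179 180 123  22  28  60 137 176
  182 177 175 178 167]
 [126 128 123 122 156 177 179 178 177 165 176 179 180 178 179 139  46  23
   20  66 176 177 176]
 [125 124 125 124 123 129 176 177 178 178 178 179 163 156 178 179 176 178
  179 181 177 175 161]]
side px [[333.3, 211.7], [322.3, 213.2], [312.0, 216.0], [302.6, 219.9], [294.2, 225.0], [287.3, 231.2]]
[[ 0.961 -0.     0.276]
 [-0.276 -0.002  0.961]
 [-0.    -1.    -0.002]]
```

Call:
step_arm([
  [[45, 0, -25], [0, 0, 0]],
  [[45, 0, -25], [0, 0, 0]],
  [[45, 0, -25], [0, 0, 0]],
  [[45, 0, -25], [0, 0, 0]],
  [[45, 0, -25], [0, 0, 0]],
  [[45, 0, -25], [0, 0, 0]],
  [[45, 0, -25], [0, 0, 0]],
  [[45, 0, -25], [0, 0, 0]],
  [[20, 0, -45], [0, 0, 0]],
  [[20, 0, -45], [0, 0, 0]],
  [[20, 0, -45], [0, 0, 0]],
  [[20, 0, -45], [0, 0, 0]],
  [[20, 0, -45], [0, 0, 0]],
  [[20, 0, -45], [0, 0, 0]],
  [[20, 0, -45], [0, 0, 0]],
  [[20, 0, -45], [0, 0, 0]],
], jaw=0, newtons=20)

```text
clock: 2.1
position: [0.5344, -0.0747, 0.2474]
eef_rot: [-0.699, 0.703, -0.097, 0.093]
wrist_force: [1.1, -0.5, -0.0]
finger_gap: 0.0002
```

Call:
step_arm([
  [[0, 0, 0], [0, -0.15, 0]],
  [[0, 0, 0], [0, -0.15, 0]],
  [[0, 0, 0], [0, -0.15, 0]],
  [[0, 0, 0], [0, -0.15, 0]],
  [[0, 0, 0], [0, -0.15, 0]],
  [[0, 0, 0], [0, 0, 0]],
])

```text
clock: 2.85
position: [0.5325, -0.0818, 0.2452]
eef_rot: [-0.684, 0.687, 0.168, -0.177]
wrist_force: [-0.3, 0.8, 0.3]
finger_gap: -0.0002
```

```bash
cat > togo.py <<'E'
from h import *
C=np.array([[.5215,-.0631],[.5432,-.0396],[.5687,-.0204],[.5971,-.0059],[.6278,.0033],[.6595,.0069]])
def togo(p,yaw=None):
    s=observe(); M=Rm(s['eef_rot']); d=(np.array(p)-s['position'])@M*1000
    out=[d.round(1).tolist()]
    if yaw is not None:
        a=np.radians(yaw); z=np.array([np.cos(a),np.sin(a),0]); y=np.array([0,0,-1.]); W=np.c_[np.cross(y,z),y,z]
        out.append(R.from_matrix(M.T@W).as_rotvec().round(3).tolist())
    print('pos',np.round(s['position'],4),'F',s['wrist_force'].round(2),'tip z',round(s['position'][2]+tip_extent*M[2,1],4),'togo',out); return M
E
python3 - <<'E'
from togo import *
M=togo([*C[0],.022+.060],117); print(M.round(3))
print(observe()['joint_pos'].round(2))
E
```

```text
pos [ 0.5325 -0.0818  0.2452] F [-0.27  0.82  0.31] tip z 0.2232 togo [[1.4, 163.2, 21.8], [0.001, 0.021, -0.014]]
[[ 0.881 -0.012 -0.472]
 [ 0.472 -0.007  0.881]
 [-0.014 -1.    -0.001]]
[ 0.19  0.49 -0.15  1.83  0.1   0.85  2.06]
```

Call:
step_arm([
  [[0, 35, 5], [0, 0.02, -0.014]],
  [[0, 35, 5], [0, 0, 0]],
  [[0, 35, 5], [0, 0, 0]],
  [[1, 35, 5], [0, 0, 0]],
  [[0, 20, 2], [0, 0, 0]],
  [[0, 0, 0], [0, 0, 0]],
])

```text
clock: 3.6
position: [0.5241, -0.0624, 0.0808]
eef_rot: [-0.688, 0.69, 0.159, -0.158]
wrist_force: [-0.1, -0.2, -0.0]
finger_gap: -0.0002
```

```bash
python3 - <<'E'
from togo import *
togo([*C[0],.022+.060],117)
T=camera('top');S=camera('side'); 
a=cv2.resize(T['img'][130:240,230:330,::-1],None,fx=4,fy=4,interpolation=cv2.INTER_CUBIC)
b=cv2.resize(S['img'][150:260,240:340,::-1],None,fx=4,fy=4,interpolation=cv2.INTER_CUBIC)
cv2.imwrite('pics/hover.png',np.hstack([a,b]))
# predicted tip pixel in side view
s=observe();M=Rm(s['eef_rot']);tip=s['position']+M[:,1]*tip_extent
Q=np.array([tip,[*C[0],.0295],[*C[1],.0295]])
X=(Q-S['eye'])@Rm(S['attitude']);K=S['K'];print(np.c_[K[0,2]+K[0,0]*X[:,0]/-X[:,2],K[1,2]+K[1,1]*X[:,1]/X[:,2]].round(1).tolist())
E
```

```text
pos [ 0.5241 -0.0624  0.0808] F [-0.11 -0.22 -0.02] tip z 0.0588 togo [[-2.7, -1.2, 0.5], [0.003, -0.019, 0.002]]
[[288.9, 221.7], [287.2, 231.2], [294.2, 225.0]]
```

View pics/hover.png

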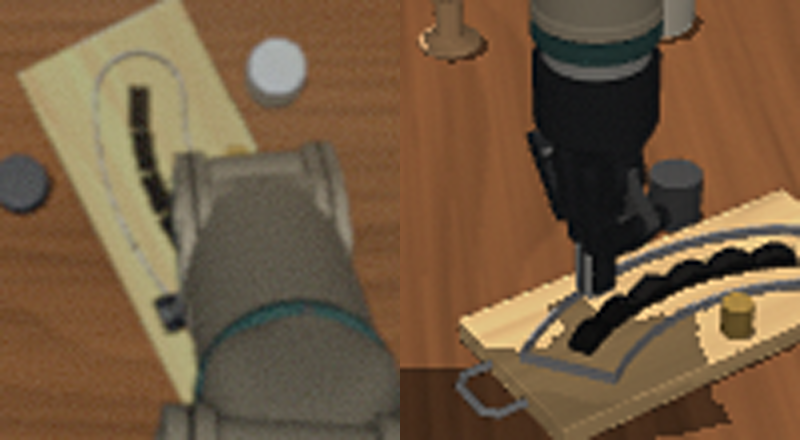

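The hover picture shows the shut fingertips ending at about (289,222) in the side image, and I predicted (288.9,221.7). Arm and cameras agree, so I descend onto pad 1 and watch the force.

Call:
step_arm([
  [[-2.7, 12, 0.5], [0, 0, 0]],
  [[0, 10, 0], [0, 0, 0]],
  [[0, 0, 0], [0, 0, 0]],
])

```text
clock: 4.08
position: [0.5244, -0.0641, 0.0611]
eef_rot: [-0.687, 0.691, 0.161, -0.155]
wrist_force: [-0.5, 0.5, 0.1]
finger_gap: 0.0001
```

```bash
python3 -c "
from togo import *
togo([*C[0],.022+.0255],117)"
```

```text
pos [ 0.5244 -0.0641  0.0611] F [-0.54  0.54  0.11] tip z 0.0391 togo [[-2.3, 13.5, 2.3], [0.008, -0.021, 0.008]]
```

Call:
step_arm([
  [[-2, 4, 2], [0.008, -0.02, 0.008]],
  [[0, 4, 0], [0, 0, 0]],
  [[0, 0, 0], [0, 0, 0]],
])

```text
clock: 4.45
position: [0.5219, -0.0632, 0.0528]
eef_rot: [0.688, -0.687, -0.165, 0.165]
wrist_force: [-0.1, -0.3, -0.6]
finger_gap: 0.0002
```

```bash
python3 -c "
from togo import *
import time
togo([*C[0],.022+.0255],117);togo([*C[0],.022+.0255],117);camera('side');togo([*C[0],.022+.0255],117)"
```

```text
pos [ 0.5219 -0.0632  0.0528] F [-0.09 -0.32 -0.61] tip z 0.0308 togo [[-0.3, 5.3, 0.3], [-0.001, 0.0, -0.0]]
pos [ 0.5219 -0.0632  0.0528] F [-0.09 -0.32 -0.61] tip z 0.0308 togo [[-0.3, 5.3, 0.3], [-0.001, 0.0, -0.0]]
pos [ 0.522  -0.0633  0.0529] F [ 0.64 -0.03 -0.86] tip z 0.0309 togo [[-0.3, 5.4, 0.3], [-0.001, 0.0, 0.0]]
```

Well centred on pad 1, with little noise. Now I press it.

Call:
step_arm([
  [[0, 2, 0], [0, 0, 0]],
  [[0, 1.5, 0], [0, 0, 0]],
  [[0, 0, 0], [0, 0, 0]],
])

```text
clock: 4.88
position: [0.5222, -0.0633, 0.0496]
eef_rot: [0.688, -0.687, -0.165, 0.165]
wrist_force: [-0.4, 0.1, -0.5]
finger_gap: -0.0004
```

Call:
step_arm([
  [[0, 1, 0], [0, 0, 0]],
  [[0, 1, 0], [0, 0, 0]],
  [[0, 0, 0], [0, 0, 0]],
])

```text
clock: 5.25
position: [0.5223, -0.0633, 0.0476]
eef_rot: [0.688, -0.687, -0.166, 0.165]
wrist_force: [-0.4, -1.1, 0.0]
finger_gap: 0.0005
```

```bash
python3 -c "
from togo import *
togo([*C[0],.022+.0255],117);togo([*C[1],.022+.0255],117)"
```

```text
pos [ 0.5223 -0.0633  0.0476] F [-0.35 -1.05  0.03] tip z 0.0256 togo [[-0.6, 0.1, 0.5], [0.0, 0.0, 0.001]]
pos [ 0.5223 -0.0633  0.0476] F [-0.35 -1.05  0.03] tip z 0.0256 togo [[29.4, 0.1, 11.6], [0.0, 0.0, 0.001]]
```

```bash
cat > favg.py <<'E'
from togo import *
def favg(n=10):
    f=[]
    for i in range(n): camera('side'); f.append(observe()['wrist_force'])
    f=np.array(f); print('Favg',f.mean(0).round(2),'se',(f.std(0)/n**.5).round(2),'t',round(observe()['clock'],2))
E
python3 -c "
from favg import *
favg()
togo([*C[0],.022+.0255],117)"
```

```text
Favg [0.23 0.02 0.29] se [0.14 0.2  0.16] t 5.75
pos [ 0.5223 -0.0633  0.0477] F [-0.43  0.19  0.05] tip z 0.0257 togo [[-0.6, 0.2, 0.5], [0.0, 0.0, 0.001]]
```

Call:
step_arm([
  [[-0.4, 0.6, 0.3], [0, 0, 0]],
  [[0, 0, 0], [0, 0, 0]],
])

```text
clock: 6.0
position: [0.5222, -0.0633, 0.0472]
eef_rot: [-0.688, 0.688, 0.166, -0.165]
wrist_force: [-0.0, -0.2, -0.4]
finger_gap: -0.0001
```

```bash
python3 -c "
from favg import *
favg()
togo([*C[0],.022+.0255],117)"
```

```text
Favg [-0.16 -0.3   0.44] se [0.19 0.15 0.16] t 6.5
pos [ 0.5221 -0.0632  0.0472] F [-0.48  0.64  0.25] tip z 0.0252 togo [[-0.5, -0.3, 0.4], [0.0, 0.0, 0.002]]
```

Call:
step_arm([
  [[0, 0.6, 0], [0, 0, 0]],
  [[0, 0.6, 0], [0, 0, 0]],
  [[0, 0, 0], [0, 0, 0]],
])

```text
clock: 6.88
position: [0.5221, -0.0633, 0.0461]
eef_rot: [-0.687, 0.688, 0.166, -0.165]
wrist_force: [-0.9, 0.5, 1.2]
finger_gap: -0.0004
```

```bash
python3 -c "
from favg import *
favg()
togo([*C[0],.022+.0255],117)"
```

```text
Favg [-0.33  0.3   1.83] se [0.15 0.18 0.15] t 7.38
pos [ 0.5221 -0.0632  0.0461] F [-0.75  0.23  1.93] tip z 0.0241 togo [[-0.5, -1.4, 0.4], [0.0, 0.0, 0.002]]
```

Call:
step_arm([
  [[0, 0.5, 0], [0, 0, 0]],
  [[0, 0, 0], [0, 0, 0]],
])

```text
clock: 7.62
position: [0.5221, -0.0633, 0.0461]
eef_rot: [-0.687, 0.688, 0.166, -0.165]
wrist_force: [-0.7, 0.2, 0.9]
finger_gap: -0.0001
```

```bash
python3 -c "
from favg import *
favg()
T=camera('side');b=cv2.resize(T['img'][195:265,245:375,::-1],None,fx=6,fy=6,interpolation=cv2.INTER_CUBIC);cv2.imwrite('pics/p1.png',b)
togo([*C[0],.022+.0255],117)"
```

```text
Favg [-1.   -0.05  4.58] se [0.16 0.17 0.14] t 8.12
pos [ 0.5221 -0.0633  0.046 ] F [-1.66  0.    5.48] tip z 0.024 togo [[-0.5, -1.5, 0.4], [0.001, 0.0, 0.002]]
```

View pics/p1.png

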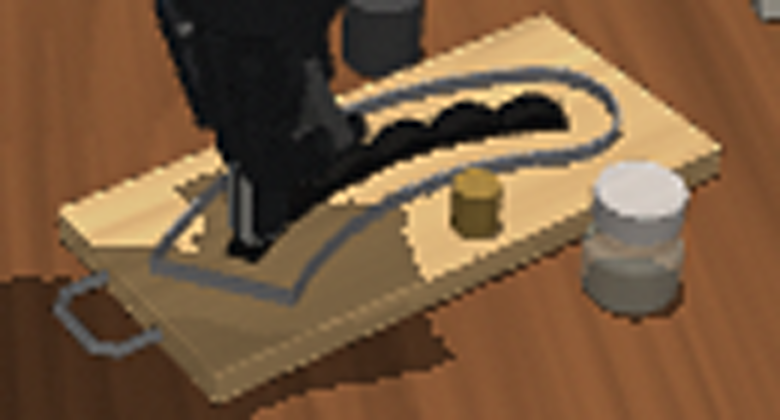

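The tip stopped at z 0.0240 with the force rising from 1.8 to 5 N, which is the stated bottom stop. So pad 1 is fully down, and tip heights are true to a few tenths of a millimetre. The picture shows the tip on pad 1 at crop (250,245), clear of the blade. For the other pads I aim for a tip height of about 25.2 mm.

Call:
step_arm([
  [[0, -6, 0], [0, 0, 0]],
  [[0, -5, 0], [0, 0, 0]],
  [[10, 0, 4], [0, 0, 0]],
  [[10, 0, 4], [0, 0, 0]],
  [[9.5, 0, 3.5], [0, 0, 0]],
  [[0, 0, 0], [0, 0, 0]],
  [[0, 0, 0], [0, 0, 0]],
])

```text
clock: 9.05
position: [0.5454, -0.0368, 0.057]
eef_rot: [0.688, -0.687, -0.167, 0.165]
wrist_force: [-0.1, -0.3, -0.6]
finger_gap: 0.0001
```

```bash
python3 -c "
from togo import *
togo([*C[1],.022+.0252],117)"
```

```text
pos [ 0.5454 -0.0368  0.057 ] F [-0.11 -0.29 -0.6 ] tip z 0.035 togo [[-3.2, 9.8, -1.5], [0.0, 0.002, 0.003]]
```

Call:
step_arm([
  [[-3, 0, -1.5], [0, 0, 0]],
  [[0, 3, 0], [0, 0, 0]],
  [[0, 3, 0], [0, 0, 0]],
  [[0, 2, 0], [0, 0, 0]],
  [[0, 1, 0], [0, 0, 0]],
  [[0, 0, 0], [0, 0, 0]],
])

```text
clock: 9.8
position: [0.5427, -0.0406, 0.0473]
eef_rot: [0.688, -0.687, -0.166, 0.165]
wrist_force: [0.1, 0.1, 0.4]
finger_gap: -0.0003
```

```bash
python3 -c "
from togo import *
togo([*C[1],.022+.0252],117);togo([*C[2],.022+.0252],117)"
```

```text
pos [ 0.5427 -0.0406  0.0473] F [0.1  0.06 0.42] tip z 0.0253 togo [[0.9, 0.1, 0.7], [0.0, 0.0, 0.002]]
pos [ 0.5427 -0.0406  0.0473] F [0.1  0.06 0.42] tip z 0.0253 togo [[32.4, 0.2, 6.2], [0.0, 0.0, 0.002]]
```

Call:
step_arm([
  [[0, -5, 0], [0, 0, 0]],
  [[0, -5, 0], [0, 0, 0]],
  [[10, 0, 2], [0, 0, 0]],
  [[10, 0, 2], [0, 0, 0]],
  [[9, 0, 1.5], [0, 0, 0]],
  [[0, 0, 0], [0, 0, 0]],
  [[0, 0, 0], [0, 0, 0]],
])

```text
clock: 10.68
position: [0.5682, -0.0206, 0.0581]
eef_rot: [0.688, -0.687, -0.166, 0.165]
wrist_force: [0.3, -0.5, -0.8]
finger_gap: -0.0001
```

```bash
python3 -c "
from togo import *
togo([*C[2],.022+.0252],117)"
```

```text
pos [ 0.5682 -0.0206  0.0581] F [ 0.31 -0.52 -0.83] tip z 0.0361 togo [[0.5, 10.9, -0.1], [0.0, 0.001, 0.002]]
```

Call:
step_arm([
  [[0.4, 3, 0], [0, 0, 0]],
  [[0, 3, 0], [0, 0, 0]],
  [[0, 3, 0], [0, 0, 0]],
  [[0, 1, 0], [0, 0, 0]],
  [[0, 0.5, 0], [0, 0, 0]],
  [[0, 0, 0], [0, 0, 0]],
])

```text
clock: 11.42
position: [0.5681, -0.0209, 0.0468]
eef_rot: [0.688, -0.687, -0.166, 0.165]
wrist_force: [-0.5, 1.1, 0.5]
finger_gap: 0.0002
```

```bash
python3 -c "
from togo import *
togo([*C[2],.022+.0252],117);togo([*C[3],.022+.0252],117)"
```

```text
pos [ 0.5681 -0.0209  0.0468] F [-0.53  1.06  0.54] tip z 0.0248 togo [[0.8, -0.4, 0.1], [0.0, 0.001, 0.002]]
pos [ 0.5681 -0.0209  0.0468] F [-0.53  1.06  0.54] tip z 0.0248 togo [[32.7, -0.3, 0.1], [0.0, 0.001, 0.002]]
```

Pad 3 is down (tip at 24.8 mm). On to pad 4.

Call:
step_arm([
  [[0, -5, 0], [0, 0, 0]],
  [[0, -5, 0], [0, 0, 0]],
  [[10, 0, 0], [0, 0, 0]],
  [[10, 0, 0], [0, 0, 0]],
  [[9.5, 0, 0], [0, 0, 0]],
  [[0, 0, 0], [0, 0, 0]],
  [[0, 0, 0], [0, 0, 0]],
])

```text
clock: 12.3
position: [0.5966, -0.0062, 0.0575]
eef_rot: [0.688, -0.687, -0.166, 0.165]
wrist_force: [-0.6, -0.3, -0.1]
finger_gap: 0.0001
```

```bash
python3 -c "
from togo import *
togo([*C[3],.022+.0252],117)"
```

```text
pos [ 0.5966 -0.0062  0.0575] F [-0.63 -0.28 -0.15] tip z 0.0355 togo [[0.6, 10.3, 0.1], [0.0, 0.001, 0.002]]
```

Call:
step_arm([
  [[0.5, 3, 0], [0, 0, 0]],
  [[0, 3, 0], [0, 0, 0]],
  [[0, 2.5, 0], [0, 0, 0]],
  [[0, 1, 0], [0, 0, 0]],
  [[0, 0.3, 0], [0, 0, 0]],
  [[0, 0, 0], [0, 0, 0]],
])

```text
clock: 13.05
position: [0.5966, -0.0063, 0.0471]
eef_rot: [0.688, -0.687, -0.166, 0.165]
wrist_force: [-0.1, -0.5, 0.5]
finger_gap: 0.0
```

```bash
python3 -c "
from togo import *
togo([*C[3],.022+.0252],117);togo([*C[4],.022+.0252],117)"
```

```text
pos [ 0.5966 -0.0063  0.0471] F [-0.11 -0.46  0.55] tip z 0.0251 togo [[0.7, -0.1, 0.1], [0.0, 0.0, 0.002]]
pos [ 0.5966 -0.0063  0.0471] F [-0.11 -0.46  0.55] tip z 0.0251 togo [[32.2, -0.1, -5.6], [0.0, 0.0, 0.002]]
```

Call:
step_arm([
  [[0, -5, 0], [0, 0, 0]],
  [[0, -5, 0], [0, 0, 0]],
  [[10, 0, -2], [0, 0, 0]],
  [[10, 0, -2], [0, 0, 0]],
  [[9, 0, -1.2], [0, 0, 0]],
  [[0, 0, 0], [0, 0, 0]],
  [[0, 0, 0], [0, 0, 0]],
])

```text
clock: 13.92
position: [0.6271, 0.0029, 0.0576]
eef_rot: [0.688, -0.687, -0.166, 0.165]
wrist_force: [-0.2, -0.6, 0.1]
finger_gap: -0.0002
```

```bash
python3 -c "
from togo import *
togo([*C[4],.022+.0252],117)"
```

```text
pos [0.6271 0.0029 0.0576] F [-0.17 -0.64  0.1 ] tip z 0.0356 togo [[0.8, 10.4, 0.0], [0.0, 0.001, 0.002]]
```

Call:
step_arm([
  [[0.6, 3, 0], [0, 0, 0]],
  [[0, 3, 0], [0, 0, 0]],
  [[0, 2.5, 0], [0, 0, 0]],
  [[0, 1, 0], [0, 0, 0]],
  [[0, 0.3, 0], [0, 0, 0]],
  [[0, 0, 0], [0, 0, 0]],
])

```text
clock: 14.68
position: [0.6272, 0.0031, 0.0473]
eef_rot: [0.688, -0.687, -0.166, 0.165]
wrist_force: [0.7, -0.4, 0.4]
finger_gap: 0.0003
```

```bash
python3 -c "
from togo import *
togo([*C[4],.022+.0252],117);togo([*C[5],.022+.0252],117)"
```

```text
pos [0.6272 0.0031 0.0473] F [ 0.72 -0.37  0.38] tip z 0.0253 togo [[0.6, 0.1, -0.0], [0.0, 0.0, 0.001]]
pos [0.6272 0.0031 0.0473] F [ 0.72 -0.37  0.38] tip z 0.0253 togo [[30.5, 0.1, -11.2], [0.0, 0.0, 0.001]]
```

Call:
step_arm([
  [[0, -5, 0], [0, 0, 0]],
  [[0, -5, 0], [0, 0, 0]],
  [[9, 0, -3.5], [0, 0, 0]],
  [[9, 0, -3.5], [0, 0, 0]],
  [[9, 0, -3.5], [0, 0, 0]],
  [[0, 0, 0], [0, 0, 0]],
  [[0, 0, 0], [0, 0, 0]],
])

```text
clock: 15.55
position: [0.6584, 0.0061, 0.0577]
eef_rot: [0.688, -0.687, -0.166, 0.165]
wrist_force: [-0.8, 0.2, -0.1]
finger_gap: 0.0002
```

```bash
python3 -c "
from togo import *
togo([*C[5],.022+.0252],117)"
```

```text
pos [0.6584 0.0061 0.0577] F [-0.75  0.2  -0.07] tip z 0.0357 togo [[1.4, 10.5, 0.2], [0.0, 0.0, 0.001]]
```

Call:
step_arm([
  [[1.2, 3, 0], [0, 0, 0]],
  [[0, 3, 0], [0, 0, 0]],
  [[0, 2.5, 0], [0, 0, 0]],
  [[0, 1, 0], [0, 0, 0]],
  [[0, 0.3, 0], [0, 0, 0]],
  [[0, 0, 0], [0, 0, 0]],
])

```text
clock: 16.3
position: [0.659, 0.0066, 0.0474]
eef_rot: [0.688, -0.687, -0.165, 0.165]
wrist_force: [0.0, -0.4, 0.2]
finger_gap: -0.0001
```

```bash
python3 -c "
from togo import *
togo([*C[5],.022+.0252],117)"
```

```text
pos [0.659  0.0066 0.0474] F [ 0.01 -0.39  0.16] tip z 0.0254 togo [[0.6, 0.2, 0.0], [-0.0, 0.0, 0.001]]
```

All six are pressed. I lift off and move aside to check.

Call:
step_arm([
  [[0, -5, 0], [0, 0, 0]],
  [[0, -15, 0], [0, 0, 0]],
  [[0, -35, 0], [0, 0, 0]],
  [[0, -45, 0], [0, 0, 0]],
  [[0, -45, 0], [0, 0, 0]],
  [[0, -30, 0], [0, 0, 0]],
  [[0, 0, 40], [0, 0, 0]],
  [[0, 0, 45], [0, 0, 0]],
  [[0, 0, 45], [0, 0, 0]],
  [[0, 0, 45], [0, 0, 0]],
  [[0, 0, 45], [0, 0, 0]],
  [[0, 0, 30], [0, 0, 0]],
  [[0, 0, 0], [0, 0, 0]],
  [[0, 0, 0], [0, 0, 0]],
])

```text
clock: 18.05
position: [0.5443, 0.2345, 0.2422]
eef_rot: [-0.687, 0.688, 0.17, -0.159]
wrist_force: [0.5, 0.3, -0.6]
finger_gap: 0.0
```

```bash
python3 - <<'E'
from pads import *
import pickle
T=camera('top');S=camera('side')
T0=pickle.load(open('top.pkl','rb'));S0=pickle.load(open('side.pkl','rb'))
for c in(T0,T):
    f,P,rad,a,(a0,a1)=pads(c,(255,145,300,215),.027,75); print(f.round(4),P.mean(0).round(4),a0,a1)
a,b=[cv2.resize(c['img'][190:262,245:375,::-1],None,fx=4,fy=4,interpolation=cv2.INTER_CUBIC) for c in(S0,S)]
cv2.imwrite('pics/end.png',np.vstack([a,b])); save('endtop',T)
print(observe()['clock'],observe()['position'])
E
```

```text
[ 0.6641 -0.173 ] [ 0.5834 -0.021 ] 1.532208353078515 2.548908529311133
[ 0.6634 -0.1731] [ 0.5832 -0.0209] 1.5328113882148349 2.546380331678398
18.15 [0.544431   0.23428523 0.241975  ]
```

View pics/end.png

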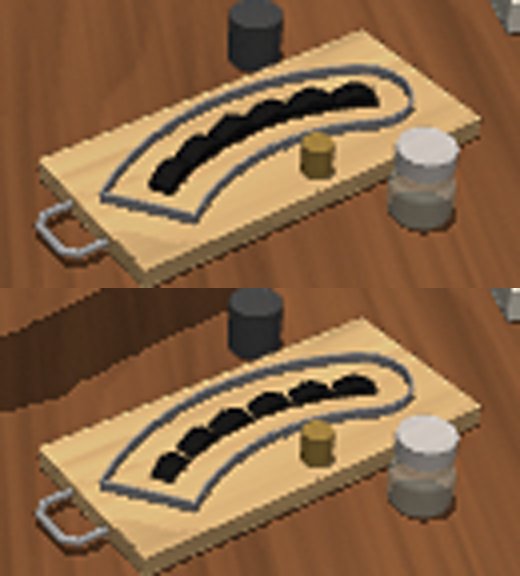

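View pics/endtop.png

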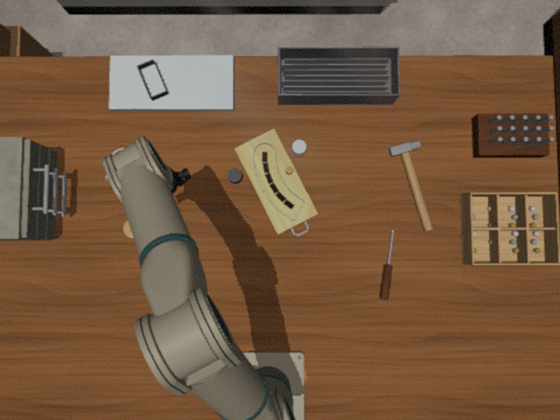

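Before and after in the side view: all six pads have sunk, with gaps now showing between them at crop (165,465) to (355,385). The die, setter, weight and jar are unmoved. The top view shows the die in the same place at (276,182), with the arm clear of it. Handing in.

```bash
python3 -c "
from h import *
print(job_done())"
```

```text
the job is handed in; nothing more can be done
None
```

I pressed all six pads down in order, from the square end with the loop to the rounded end, using the shut fingertips. I then lifted clear and handed the job in after about 18 s; no verdict was reported.

- **Pad 1:** it went down to its bottom stop, about 2 mm below the blade's edge. The fingertip stopped at 24.0 mm and the force rose to about 5 N. This is lower than level, but within the allowed range.
- **Pads 2 to 6:** the fingertip reached 24.8 to 25.4 mm above the bench, about 1 mm below the blade's edge (26 mm).
- **Last pictures:** all six pads have visibly sunk. The pad row's measured centre moved by about 0.2 mm, so the die has not shifted. The setter, weight, jar, mallet and awl look unmoved; the arm hid the mug and spool in the last top view, but it never came near them. The arm is clear of everything.
- **Limits of the checks:** the force sensor is too noisy (about 0.5 N) to show the 1.5 N pad friction clearly. Pads 2 to 6 therefore rest on the fingertip height, which pad 1's stop confirmed.

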